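# Empty the reject tray into the locked box and hold the key turned

## Task

Tip the rejected bolts and the bearing from the scoop tray into the hopper on top of the grey reject box, then set the empty tray down upright on the bench. Take the key with the square head (leave the round-headed one in the block), work it down past the stiff wafers of the lock on the box top until it is fully home - wiggle it sideways rather than forcing it - and turn it a quarter clockwise as far as it goes, so that the slide gate under the hopper opens and all the parts drop into the box. The key springs back, so finish while still holding it turned; do not disturb the drill jig, pulley or marker.

Things in the scene. Friction and masses are not known exactly. Their poses are not given: they have to be found in the camera images.
- tray: aluminium scoop tray 130 long, 86 wide, walls 28 high, 3 mm thick; origin under the middle of the floor, x toward the open lip (x = +65, no wall there), z up. Upright black rubber grip at the closed end: 14 thick along x, 34 wide along y, centred at x = -58, z = 43 to 85. 140 to 235 g. Parts slide out when it is tipped lip-down by 30 to 40 degrees
- reject_bolt_0: one of three steel M10 bolts, 52 mm long, hex head 17 mm, lying in the tray with their length along the tray, heads toward the open lip; origin under the middle of its length, its y axis runs along the bolt to the head; 50 g
- reject_bolt_1: one of three steel M10 bolts, 52 mm long, hex head 17 mm, lying in the tray with their length along the tray, heads toward the open lip; origin under the middle of its length, its y axis runs along the bolt to the head; 50 g
- reject_bolt_2: one of three steel M10 bolts, 52 mm long, hex head 17 mm, lying in the tray with their length along the tray, heads toward the open lip; origin under the middle of its length, its y axis runs along the bolt to the head; 50 g
- reject_bearing: ball bearing, 52 mm across, 15 high, flat in the tray near its lip; origin under its centre; 120 g
- reject_box: fixed grey sheet-steel box 160 (x) by 260 (y) by 140 high with a clear front window; origin under its centre, front (-x) toward the robot. Hopper in its +y half, lock on the deck of its -y half. Inside floor 4 mm above the bench
- hopper_mouth (a point): centre of the hopper's mouth, level with its rim, 165 mm above the bench; clear opening 132 (box x) by 120 (box y) inside a 4 mm thick rim that stands 25 mm above the box top; it narrows slightly to 120 by 106 at the closed gate, 74 mm below the rim
- keyhole (a point): centre of the keyhole on the upper face of the brass lock plate (46 mm square, 145 mm above the bench). Axes as the box: the slot is 17 long along x, 6.6 wide along y, straight down, with a 2.5 mm chamfer. Under it sit two stiff wafers at the two ends of the slot; the key's point meets them about 15 and 8 mm before it is home
- wafer0 (a joint): hidden wafer at the slot's +x end, met first: 0 sticking 2.3 mm into the key's path, 0.0023 pushed back clear of a centred blade. It sticks where it is left. Moving the key to and fro along the slot by 1 to 2 mm while lowering it shoves the wafers aside with 5 to 10 N; a straight push often jams and needs 30 to 80 N
- wafer1 (a joint): hidden wafer at the slot's -x end, 7 mm lower, otherwise the same
- box_key: key with a square black head, upright in the block. Origin on its axis at the shoulder under the head, on the block or (home) the lock plate; z up. Collar 15 across to z = 6, flat grip 32 (x) by 10 (y) to z = 42. Below: neck 5.8 across to z = -9, blade 12 (x) by 5 (y), blunt point at z = -33. Either way round fits. 50 g. Turns only when home; turned, it is trapped
- round_key: other key, the same but with a round head 36 mm across; stays in the block
- key_block: fixed beech block 112 (x) by 46 (y) by 40 high, origin under its centre; key slots 37 deep at x = -28 and +28, 15 by 7 mm, long side along x; either key may stand in either slot
- lock_barrel (a joint): turn of the lock barrel: 0 at rest, grows clockwise seen from above, stop at 1.57; springs back with 0.035 N m rising to 0.09 N m (more while parts lie on the gate). The key has about 0.15 rad of play in it, so the key itself turns up to about 1.7
- slide_gate (a joint): opening of the flat slide gate under the hopper, in m, linked to the barrel: 0 closed, 0.109 at the barrel's stop; it slides toward box -y (toward the lock)
- drill_jig: bystander: white drill jig 45 x 75 x 38 mm, origin under its centre
- pulley: bystander: toothed pulley 54 mm across, 29 high, origin under its centre
- marker: bystander: marker pen 135 mm long, 16 high, origin under its centre
There are look-alikes about, which are no part of the job. Of the things that look like the tray, the larger one is meant.

How it is judged:
By the outcome, as a careful person would: the job done as asked, in the order asked, and still so for the second after the job is handed in, while the arm keeps its last pose, push and grip.
It also fails if it takes over 72 s, if anything falls off the work surface, if the arm or the gripper's body presses on something with over 40 N, if the wrist force passes 120 N, or if a joint passes its speed limit or range.

## Robot

A 6-joint arm with a two-finger parallel gripper is mounted at the origin on a cart in front of the work surface, level with it; the furniture and walls round the work are solid. World frame = base frame: x ahead of the robot, y to its left, z up, the work surface at z = 0. Lengths are in m, angles in rad, forces in N, time in s.
With the tool pointing down it reaches from about 0.275 to 0.825 m from the base axis. Payload 4.9 kg.
Tool frame: the origin (TCP) lies at the very end of the fingers, on their centre line; the grasp point (between the pads) lies 19 mm behind it; z points along the fingers, y is the line along which they close (so a half turn about z gives the same grasp; the last joint's range is limited). The gripper opens to 85 mm and grips with 20 to 120 N. Pads are 22 mm wide; open, the fingers measure 114 mm over their backs; the gripper's body (76 mm by 85 mm) begins 54 mm behind the grasp point. The pads swing forward as they close: fully open they stand 13 mm farther back than shut.
Start: joints at [-1.322, 0.326, -0.193, 1.052, 0, 1.437], TCP at [0.205, -0.51, 0.198] pointing down, gripper open.
Joint ranges: [-2.65, 2.65], [-0.97, 1.79], [-1.3, 1.35], [-1.93, 2.1], [-1.47, 1.37], [-3.14, 3.14]. Speed limits (rad/s): [2.57, 2.57, 3.14, 3.14, 3.14, 3.14].

## Interface

Orientations are given as [roll, pitch, yaw] about the fixed x, y, z axes, in that order (R = Rz(yaw) Ry(pitch) Rx(roll)).
In Python, from workcell import r gives the robot as it stands. Calls block until the motion is done:
- r.move_to(position, orientation): joint-space move of the TCP to a pose.
- r.move_l(position, frame=None, rate=0.15, until_force=None): straight line of the TCP; frame=None keeps the orientation; rate is the mean speed in m/s. With until_force (N) it stops when the force on the tool has changed by that much, and returns True; else False.
- r.move_joints(angles): joint-space move.
- r.set_gripper(opening, f_grip=None): finger opening in m; f_grip is the grip in N (None keeps the last); returns when the fingers have stopped.
- r.sleep(seconds).
- r.ik(position, orientation): joint angles nearest the present ones, or None.
- r.read_camera(name): name is "scene" or "top" or "wrist"; returns the picture (480x640x3 uint8, blue, green, red); there is no depth.
- r.camera_info(name): a dict with "camera_matrix" (3x3 intrinsics, pixels), "T" (4x4, takes a point from camera to world coordinates); the wrist camera has in their place "hand_eye" (4x4, takes a point from camera to tool coordinates, whose origin is the TCP and whose axes are the flange's). Camera axes: x right, y up, looking along -z (the intrinsics and any distortion apply to the point x, -y, -z); pixel columns grow to the right and rows downward; lengths in m; the calibration is good to about 2 mm. The wrist camera is an equidistant fisheye: a pixel r from the principal point sees the ray r / f radians off the axis. A picture is of the moment at which its call begins: read the wrist's pose just before it. camera_info takes no time and is no camera call.
A pose or a line that the arm cannot do raises r.PlanningError and nothing moves.
- r.finish_job(): hands the job in; it is judged then, once.
Readings, each from a call of its own:
- r.read_time(): time.
- r.read_joint_positions(): joint angles.
- r.read_qd(): joint speeds.
- r.read_effort(): joint torques, N m.
- r.read_eef_pos(): TCP position.
- r.read_ee_rot(): TCP orientation.
- r.read_ft_force(): force on the tool from outside, world axes, zero at the start.
- r.read_ft_torque(): the same for the moment, N m.
- r.read_opening(): finger opening in m.
- r.read_grasp_force(): force on a finger pad.
Only numpy, scipy, OpenCV 4.12 (cv2) and the standard library are available. Lean on these libraries where they do the work, as an engineer would, in place of code of your own. Each camera call takes 0.05 s, during which the arm holds its last target. There are 200 camera calls.

## Working session

There is one attempt and no reset: what is moved stays moved. The work goes in short steps, each a Python script; the robot and the scene stay as the last script left them, time stands still between calls to the robot, and variables do not carry over. Pictures are saved under pics/ and viewed, at most 10 in all, crops included, and the job is handed in when it is done.

```bash
ls; mkdir -p pics
python3 - <<'E'
from workcell import r
import cv2,numpy as np
np.set_printoptions(precision=4,suppress=True)
for n in("scene","top"):
    im=r.read_camera(n); cv2.imwrite(f"pics/{n}0.png",im)
    c=r.camera_info(n); print(n,c)
print(r.camera_info("wrist"), r.read_time(), r.read_ee_rot(), r.read_ft_force())
E
```

```text
pics
scene {'camera_matrix': array([[458.1653,   0.    , 322.3746],
       [  0.    , 458.1653, 247.506 ],
       [  0.    ,   0.    ,   1.    ]]), 'T': array([[-0.8858,  0.3157, -0.34  ,  0.1818],
       [-0.4636, -0.6319,  0.6211,  0.7302],
       [-0.0188,  0.7078,  0.7062,  0.8204],
       [ 0.    ,  0.    ,  0.    ,  1.    ]])}
top {'camera_matrix': array([[596.7697,   0.    , 305.9862],
       [  0.    , 596.7697, 241.2139],
       [  0.    ,   0.    ,   1.    ]]), 'T': array([[-0.0117,  0.9929, -0.118 ,  0.3072],
       [-0.9998, -0.0136, -0.0155,  0.0958],
       [-0.017 ,  0.1178,  0.9929,  1.6723],
       [ 0.    ,  0.    ,  0.    ,  1.    ]])}
{'camera_matrix': array([[371.6483,   0.    , 324.6251],
       [  0.    , 371.6483, 240.3562],
       [  0.    ,   0.    ,   1.    ]]), 'hand_eye': array([[-0.0015,  0.9659,  0.2588,  0.0657],
       [ 1.    ,  0.0014,  0.0003, -0.0006],
       [-0.0001,  0.2588, -0.9659, -0.175 ],
       [ 0.    ,  0.    ,  0.    ,  1.    ]])} 0.1 [-3.1401 -0.0002  0.3829] [ 0.7119 -0.3419  0.0798]
```

View pics/scene0.png

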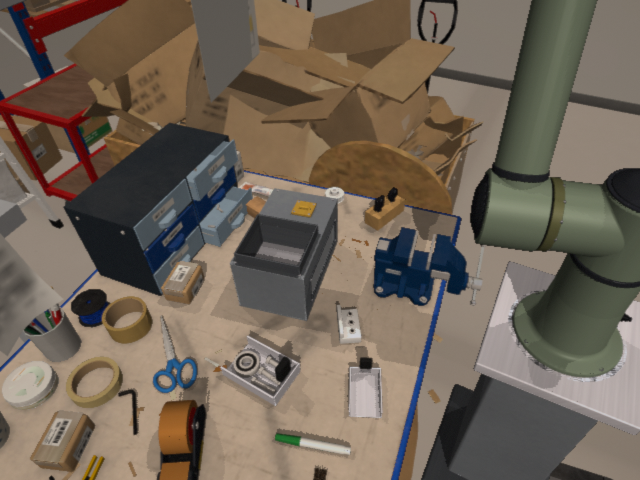

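View pics/top0.png

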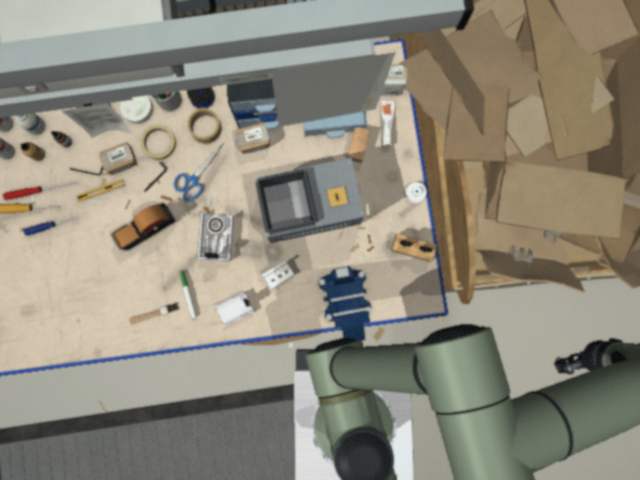

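The scene view shows the large tray at (262,368) with its black grip at (283,368), the box at (290,250), the yellow lock at (304,208) and the key block at (384,208). The small decoy tray is at (365,388). In the top view the tray is at (217,237), the box at (310,200), the lock at (337,197) and the block at (413,245).

```bash
cat > h.py <<'E'
from workcell import r
import cv2,numpy as np
from scipy.spatial.transform import Rotation as Ro
np.set_printoptions(precision=4,suppress=True)
def rot(rpy): return Ro.from_euler('xyz',rpy).as_matrix()
def cam(n):
    c=r.camera_info(n); K=c['camera_matrix']
    if n!='wrist': return dict(K=K,T=c['T'],fish=False)
    T=np.eye(4); T[:3,:3]=rot(r.read_ee_rot()); T[:3,3]=r.read_eef_pos()
    return dict(K=K,T=T@c['hand_eye'],fish=True)
def ray(c,p):
    p=np.atleast_2d(np.asarray(p,float)); K=c['K']
    a=(p-[K[0,2],K[1,2]])/K[0,0]
    if c['fish']:
        t=np.linalg.norm(a,axis=1,keepdims=True)+1e-12
        d=np.c_[a/t*np.sin(t),np.cos(t)]
    else: d=np.c_[a,np.ones(len(a))]
    d=d*[1,-1,-1]; d=d@c['T'][:3,:3].T
    return c['T'][:3,3],d/np.linalg.norm(d,axis=1,keepdims=True)
def plane(c,p,z):
    o,d=ray(c,p); return o+d*((z-o[2])/d[:,2])[:,None]
def tri(*cp):
    A=np.zeros((3,3));b=np.zeros(3);L=[]
    for c,p in cp:
        o,d=ray(c,p);P=np.eye(3)-np.outer(d[0],d[0]);A+=P;b+=P@o;L.append((P,o))
    x=np.linalg.solve(A,b); return x,[float(np.linalg.norm(P@(x-o))) for P,o in L]
def proj(c,X):
    q=(np.asarray(X)-c['T'][:3,3])@c['T'][:3,:3]*[1,-1,-1]
    if c['fish']:
        t=np.arctan2(np.hypot(q[0],q[1]),q[2]);a=q[:2]/np.hypot(q[0],q[1])*t
    else: a=q[:2]/q[2]
    return a*c['K'][0,0]+c['K'][:2,2]
E
python3 - <<'E'
from h import *
t,s=cam('top'),cam('scene')
for n,a,b in [('tray grip',(214,258),(283,368)),('lock',(337,197),(304,208)),('block keyL',(404,243),(377,200)),('keyR',(426,249),(392,192)),('panel corner',(392,57),(257,43)),('panel2',(380,103),(212,95))]:
    print(n,tri((t,a),(s,b)))
print(plane(t,[(217,237),(236,307),(278,271),(190,295),(345,310)],0.03))
for y in (0,1.2): print(r.ik([0.38,0.2,0.35],[np.pi,0,y]))
def crop(n,x,y,w,h,k): return cv2.resize(cv2.imread(f'pics/{n}0.png')[y:y+h,x:x+w],(w*k,h*k),interpolation=cv2.INTER_CUBIC)
A=np.hstack([crop('top',250,150,100,75,4),crop('top',180,195,100,75,4)])
B=np.hstack([crop('scene',210,170,100,75,4) ,crop('scene',340,170,100,75,4)])
cv2.imwrite('pics/c1.png',np.vstack([A,B]))
E
```

```text
tray grip (array([0.4613, 0.374 , 0.0596]), [0.005293826970071912, 0.005293826970071901])
lock (array([0.605 , 0.038 , 0.1417]), [0.0010553268126554142, 0.0010553268126554964])
block keyL (array([ 0.4921, -0.1417,  0.0747]), [0.0035025708727306534, 0.003502570872730662])
keyR (array([ 0.4751, -0.2024,  0.064 ]), [0.002413300961472807, 0.002413300961472772])
panel corner (array([ 0.8158, -0.0887,  0.4442]), [0.034067886352201864, 0.03406788635220169])
panel2 (array([ 0.8246, -0.0348,  0.3321]), [0.04337497070873528, 0.043374970708734945])
[[0.5177 0.3688 0.03  ]
 [0.3235 0.3154 0.03  ]
 [0.4208 0.1996 0.03  ]
 [0.3578 0.4423 0.03  ]
 [0.3118 0.0171 0.03  ]]
[ 0.3122  0.0369 -0.1657  1.3682  0.     -2.8294]
[ 0.3122  0.0369 -0.1657  1.3682  0.      2.2538]
```

View pics/c1.png

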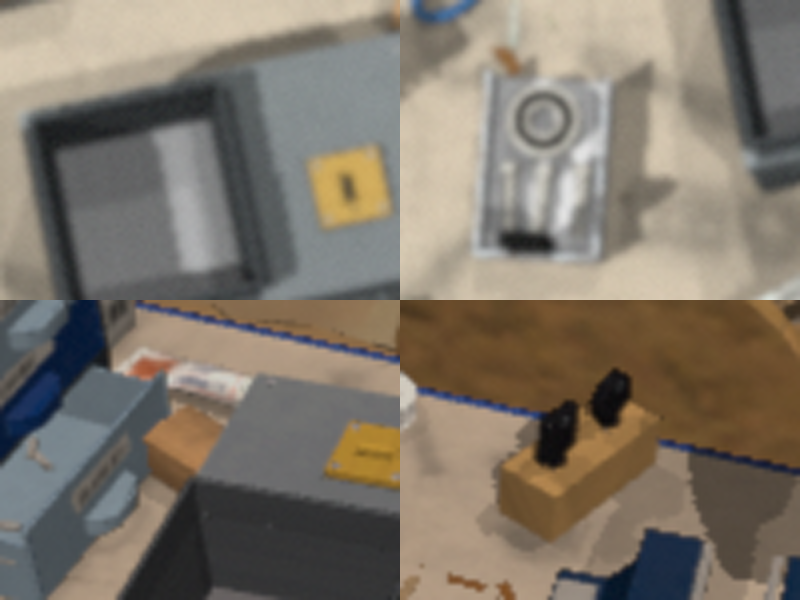

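The top crop shows the box hopper, the yellow lock plate, and the tray with its lip toward +x. Its bearing is near the lip and the black grip at the near end. In the scene crop I can't tell which key head is square, so I'll move the wrist camera over the block, lock and tray, taking two views of each.

Run:
```python
from h import *
import pickle
D={}
pi=np.pi
def shot(n,p,yaw):
    r.move_to(p,[pi,0,yaw]); c=cam('wrist'); im=r.read_camera('wrist')
    cv2.imwrite(f'pics/w_{n}.png',im); D[n]=c; print(n,r.read_time(),r.read_eef_pos(),r.read_joint_positions())
shot('b1',[.45,-.20,.19],1.30)
shot('b2',[.50,-.13,.19],1.30)
shot('l1',[.585,.03,.26],3.0)
shot('l2',[.585,.10,.26],3.0)
shot('t1',[.47,.33,.22],1.6)
shot('t2',[.50,.40,.22],1.6)
pickle.dump(D,open('D.pkl','wb'))
f=lambda n:cv2.resize(cv2.imread(f'pics/w_{n}.png'),(400,300),interpolation=cv2.INTER_AREA)
cv2.imwrite('pics/m1.png',np.vstack([np.hstack([f('b1'),f('l1')]),np.hstack([f('l2'),f('t1')])]))
```

```text
b1 1.6167 [ 0.4498 -0.201   0.19  ] [-0.5701  0.2265 -0.3511  0.9929 -0.0003  1.2734]
b2 2.1 [ 0.4998 -0.1307  0.1898] [-0.3983  0.271  -0.2922  1.0081 -0.0005  1.4441]
l1 3.4 [0.5847 0.0289 0.2597] [-0.0765  0.3633  0.0187  1.2268 -0.0002  0.0674]
l2 3.8333 [0.5848 0.0997 0.2598] [ 0.0448  0.3787  0.0415  1.2339 -0.0005  0.1867]
t1 5.5 [0.4705 0.3294 0.2201] [ 0.4823  0.3586 -0.0888  1.1232 -0.0001  2.0249]
t2 5.95 [0.4999 0.3995 0.2195] [ 0.5592  0.4872  0.1073  1.1922 -0.0003  2.1008]
```

View pics/m1.png

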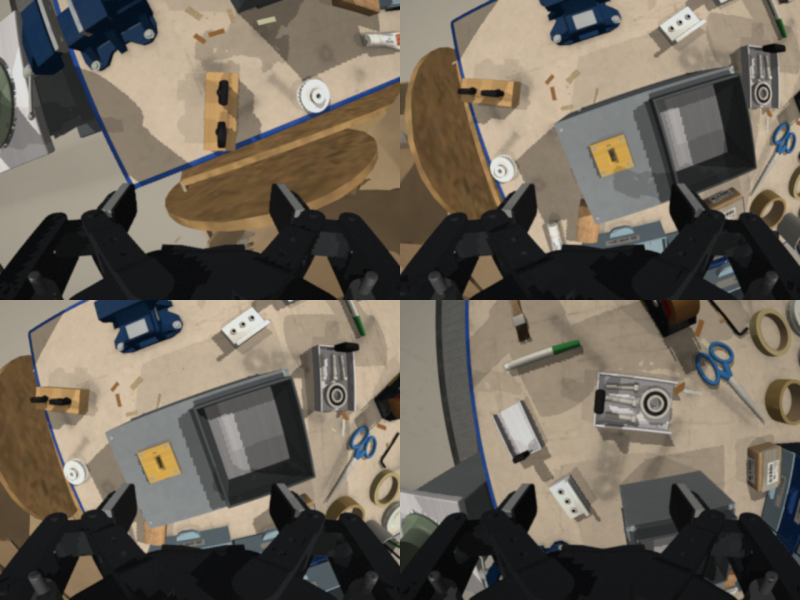

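The wrist views show, in full-resolution pixels: block and keys in b1 at (444,185) and (442,268), the lock in l1 at (424,312) with the hopper beside it, and the tray in t1 at (1270,805)→(470,210) in its own picture, with its grip at (398,200). I'll extract the features and zoom in on the key heads.

Run:
```python
from h import *
import pickle
D=pickle.load(open('D.pkl','rb'))
I={n:cv2.imread(f'pics/w_{n}.png') for n in D}
def blobs(n,mask,box,amin):
    x,y,w,h=box; m=np.zeros(mask.shape,np.uint8); m[y:y+h,x:x+w]=mask[y:y+h,x:x+w]
    k,l,st,ce=cv2.connectedComponentsWithStats(m)
    return [(ce[i],st[i],l==i) for i in range(1,k) if st[i,4]>amin]
def hsv(n): return cv2.cvtColor(I[n],cv2.COLOR_BGR2HSV)
for n in ('l1','l2'):
    h=hsv(n); m=cv2.inRange(h,(18,150,120),(32,255,255))
    for c,s,mm in blobs(n,m,(150,150,400,250),300):
        cnt=max(cv2.findContours(mm.astype(np.uint8),0,2)[0],key=cv2.contourArea)
        q=cv2.boxPoints(cv2.minAreaRect(cnt)); hull=cv2.convexHull(cnt)
        fill=cv2.fillConvexPoly(np.zeros(mm.shape,np.uint8),hull,1)
        er=cv2.erode(fill,np.ones((9,9)))
        dark=((er>0)&(h[...,2]<90)).astype(np.uint8)
        M=cv2.moments(dark,True); kc=(M['m10']/M['m00'],M['m01']/M['m00']) if M['m00'] else None
        print(n,'lock',c,s,'rect',q.round(1).tolist(),'hole',kc,M['m00'])
for n,box in (('b1',(390,120,120,200)),('b2',(300,60,340,300)),('l1',(60,120,200,110)),('l2',(40,140,160,110))):
    m=cv2.inRange(hsv(n),(0,0,0),(180,255,60))
    for c,s,mm in blobs(n,m,box,60): print(n,'key',c,s)
for n,box in (('t1',(340,120,240,200)),('t2',(250,100,300,250))):
    m=cv2.inRange(hsv(n),(0,0,0),(180,255,50))
    for c,s,mm in blobs(n,m,box,150): print(n,'grip',c,s)
def crop(n,x,y,w,h,k): return cv2.resize(I[n][y:y+h,x:x+w],(w*k,h*k),interpolation=cv2.INTER_CUBIC)
A=np.hstack([crop('b1',380,120,100,75*2,4)[:300],crop('l1',110,140,100,75,4)])
A=np.hstack([crop('b1',375,130,133,100,3),crop('l1',100,130,133,100,3)])
B=np.hstack([crop('l2',190,130,333,200,1).repeat(1,0)[:, :], np.zeros((200,66,3),np.uint8)])
B=np.hstack([cv2.resize(I['l2'][110:410,140:540],(399,300)),crop('t1',360,150,133,100,3)])
cv2.imwrite('pics/c2.png',np.vstack([A,B]))
cv2.imwrite('pics/b2l.png',I['b2'])
```

```text
l1 lock [338.8718 248.4841] [ 305  216   66   63 2324] rect [[304.5, 232.5], [356.1000061035156, 215.3000030517578], [372.6000061035156, 264.79998779296875], [321.0, 282.0]] hole (339.3673469387755, 247.8265306122449) 98.0
l2 lock [254.6711 259.8239] [ 224  228   64   61 2232] rect [[220.6999969482422, 244.8000030517578], [269.1000061035156, 226.1999969482422], [288.0, 275.1000061035156], [239.5, 293.70001220703125]] hole (255.0597014925373, 258.910447761194) 67.0
b1 key [442.8918 309.2009] [433 294  27  26 453]
b1 key [474.     312.8627] [465 305  18  15 102]
b2 key [383.9159  73.441 ] [ 333   60  125   37 2236]
b2 key [320.5706 245.7935] [314 225  15  44 489]
b2 key [319.3613 304.4758] [313 287  15  38 393]
b2 key [485.256  340.1395] [ 431  295  155   65 3942]
l1 key [106.9883 145.9961] [ 92 141  30  11 257]
l1 key [148.1594 149.175 ] [130 144  36  11 320]
l2 key [ 62.5752 159.1504] [ 49 154  28  10 226]
l2 key [ 96.641  162.5417] [ 79 157  35  12 312]
t1 grip [408.0749 164.9641] [391 147  36  37 334]
t1 grip [442.5835 309.392 ] [432 294  28  26 449]
t2 grip [403.5134 107.3902] [381 100  56  22 633]
t2 grip [376.0854 230.788 ] [359 214  36  35 316]
t2 grip [285.2879 238.4163] [277 216  18  46 639]
t2 grip [461.5186 331.0193] [ 430  295   90   55 2173]
```

View pics/c2.png

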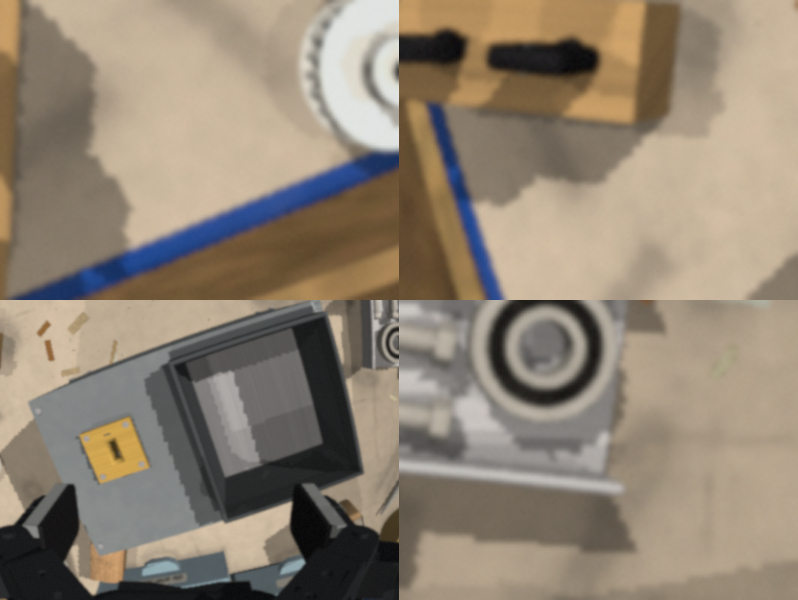

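The composite scale is 1.6, so my crops missed the keys and the grip. I'll redo those with the correct boxes (b1 keys near (355,149) and (354,214), t1 grip near (317,162)).

Run:
```python
from h import *
import pickle
D=pickle.load(open('D.pkl','rb'))
I={n:cv2.imread(f'pics/w_{n}.png') for n in D}; I['s']=cv2.imread('pics/scene0.png')
def blob(n,box,v=60,amin=60):
    x,y,w,h=box; m=np.zeros((480,640),np.uint8); m[y:y+h,x:x+w]=cv2.inRange(I[n],(0,0,0),(v,v,v))[y:y+h,x:x+w]
    for c in cv2.findContours(m,0,2)[0]:
        if cv2.contourArea(c)>amin: print(n,cv2.minAreaRect(c),cv2.boundingRect(c))
blob('b1',(320,105,75,150)); blob('b2',(300,215,50,120)); blob('t1',(295,130,45,65)); blob('t2',(265,205,45,70))
def crop(n,x,y,w,h,k): return cv2.resize(I[n][y:y+h,x:x+w],(w*k,h*k),interpolation=cv2.INTER_CUBIC)
A=np.hstack([crop('b1',320,110,80,150,4)[:300*2],crop('b2',280,205,80,150,4)])
S=np.vstack([crop('s',360,177,50,50,6)[:300,:160*1+140],])
S=np.hstack([crop('s',365,180,40,50,4)]); S=np.vstack([S,crop('t1',295,130,40,100,4)])
A=np.hstack([A,S]); print(A.shape)
cv2.imwrite('pics/c3.png',A)
```

```text
b1 ((353.5, 215.0), (40.0, 15.0), 90.0) (346, 195, 16, 41)
b1 ((356.0, 148.0), (38.0, 16.0), 90.0) (348, 129, 17, 39)
b2 ((320.0, 305.5), (37.0, 14.0), 90.0) (313, 287, 15, 38)
b2 ((321.0, 246.5), (43.0, 14.0), 90.0) (314, 225, 15, 44)
t1 ((319.3360900878906, 162.30328369140625), (15.210004806518555, 39.292510986328125), 5.19442892074585) (311, 143, 18, 40)
t2 ((284.83123779296875, 238.23977661132812), (16.561185836791992, 47.14179229736328), 6.842772960662842) (276, 215, 20, 48)
(600, 800, 3)
```

View pics/c3.png

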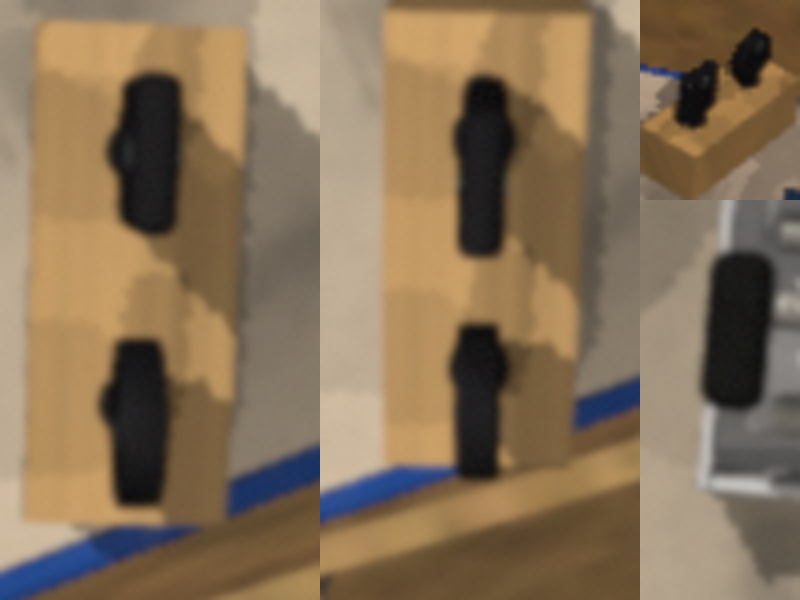

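In b1 the keys stand at (356,148) and (353,215), but from above their heads still look alike. I'll take a side view later. Next I compute positions.

Run:
```python
from h import *
import pickle
D=pickle.load(open('D.pkl','rb'))
I={n:cv2.imread(f'pics/w_{n}.png') for n in D}
print('grip',tri((D['t1'],(319.3,162.3)),(D['t2'],(284.8,238.2))))
print('hole',tri((D['l1'],(339.4,247.8)),(D['l2'],(255.1,258.9))))
print('plate',tri((D['l1'],(338.5,248.6)),(D['l2'],(254.4,260))))
print('keyA',tri((D['b1'],(356.,148)),(D['b2'],(321,246.5))))
print('keyB',tri((D['b1'],(353.5,215)),(D['b2'],(320,305.5))))
for n,q in(('l1',[[304.5,232.5],[356.1,215.3],[372.6,264.8],[321,282]]),('l2',[[220.7,244.8],[269.1,226.2],[288,275.1],[239.5,293.7]])):
    P=plane(D[n],q,.145); e=np.diff(np.vstack([P,P[:1]]),axis=0)
    print(n,'plate edges',np.linalg.norm(e,axis=1),np.degrees(np.arctan2(e[:,1],e[:,0])),P.mean(0))
P=plane(D['l2'],[(305,172),(467,123),(503,282),(366,332)],.165); e=np.diff(np.vstack([P,P[:1]]),axis=0)
print('rim',P,np.linalg.norm(e,axis=1),np.degrees(np.arctan2(e[:,1],e[:,0])),P.mean(0))
# block top outline
for n,box in(('b1',(300,90,110,180)),('b2',(270,190,100,170))):
    x,y,w,h=box; hs=cv2.cvtColor(I[n],cv2.COLOR_BGR2HSV)
    m=np.zeros((480,640),np.uint8); m[y:y+h,x:x+w]=cv2.inRange(hs,(10,90,150),(25,255,255))[y:y+h,x:x+w]
    c=max(cv2.findContours(m,0,2)[0],key=cv2.contourArea); q=cv2.boxPoints(cv2.minAreaRect(c))
    P=plane(D[n],q,.04); e=np.diff(np.vstack([P,P[:1]]),axis=0); print(n,np.linalg.norm(e,axis=1),np.degrees(np.arctan2(e[:,1],e[:,0])),P.mean(0))
# tray top edges: grip long axis and walls
for n,q in(('t1',((319.3,162.3),39.3,5.2)),('t2',((284.8,238.2),47.1,6.84))):
    c0,L,a=q; a=np.radians(a); d=np.array([-np.sin(a),np.cos(a)])*L/2
    P=plane(D[n],[c0-d,c0+d],.085); print(n,'grip',P.mean(0),np.linalg.norm(P[1]-P[0]),np.degrees(np.arctan2(*(P[1]-P[0])[1::-1])))
# bearing: concentric rings in both
for n,box in(('t1',(370,120,100,90)),('t2',(330,190,130,110))):
    x,y,w,h=box; g=cv2.GaussianBlur(cv2.cvtColor(I[n],cv2.COLOR_BGR2GRAY)[y:y+h,x:x+w],(3,3),0)
    cc=cv2.HoughCircles(g,cv2.HOUGH_GRADIENT,1,60,param1=120,param2=15,minRadius=10,maxRadius=45); print(n,cc+[x,y,0] if cc is not None else None)
    if cc is not None: print(plane(D[n],(cc[0,0,:2]+[x,y])[None],.018))
```

```text
grip (array([0.4642, 0.3781, 0.0625]), [0.0003541354184485903, 0.00035413541844873323])
hole (array([0.6062, 0.0386, 0.1395]), [0.00012588192877070677, 0.0001258819287708161])
plate (array([0.607 , 0.0378, 0.1393]), [1.9740883324489062e-05, 1.9740883324346838e-05])
keyA (array([ 0.4912, -0.1482,  0.0643]), [0.0005216242693196832, 0.0005216242693195725])
keyB (array([ 0.4751, -0.2014,  0.0619]), [0.0006141380520299254, 0.0006141380520299269])
l1 plate edges [0.0436 0.0441 0.0453 0.0445] [ 100.5702   11.0768  -78.8731 -171.1648] [0.6058 0.0378 0.145 ]
l2 plate edges [0.0446 0.0441 0.0463 0.0457] [ 102.3988   10.6463  -75.7876 -171.4443] [0.6058 0.0386 0.145 ]
rim [[0.5388 0.0932 0.165 ]
 [0.5165 0.2187 0.165 ]
 [0.6491 0.2443 0.165 ]
 [0.674  0.1228 0.165 ]] [0.1275 0.135  0.1241 0.1384] [ 100.1037   10.8968  -78.3985 -167.6685] [0.5946 0.1697 0.165 ]
b1 [0.1117 0.0461 0.1126 0.0485] [  73.173   -15.8682 -105.6001  163.0726] [ 0.4837 -0.1743  0.04  ]
b2 [0.0453 0.1112 0.0499 0.1113] [ -15.5999 -104.5356  164.5186   73.0908] [ 0.4847 -0.1737  0.04  ]
t1 grip [0.4648 0.3791 0.085 ] 0.032914129181384345 -93.71255378712098
t2 grip [0.4661 0.3838 0.085 ] 0.04225897091311235 -96.59675696593311
t1 [[[407.5 165.5  24.1]]]
[[0.5544 0.3761 0.018 ]]
t2 [[[376.5 231.5  18.5]]]
[[0.5552 0.3764 0.018 ]]
```

Measurements agree with the text:

| Item | Position or yaw | Check |
|---|---|---|
| Grip centre | (0.464, 0.378, 0.0625) | text 0.064 high |
| Keyhole | (0.606, 0.038) | plate 45 mm wide |
| Rim | centre (0.595, 0.170), 128×137 mm | text 128×140 |
| Box yaw | about 11° | – |
| Block | yaw about 74° | keys 55.6 mm apart |

Next I pin down the tray yaw, check that the arm can reach the pour, then grasp and lift.

```bash
cat >> h.py <<'E'
pi=np.pi
T0=Ro.from_euler('xyz',[pi,0,pi/2])
HOP=np.array([.5946,.1697]); BY=.19
def traypose(lip,psi,tilt):
    R=Ro.from_euler('z',psi)*Ro.from_euler('y',tilt)
    return np.asarray(lip)+R.apply([-.123,0,.045]),(R*T0).as_euler('xyz')
def pourpose(bx,z,psi,tilt):
    d=np.array([np.cos(psi),np.sin(psi)]); return traypose([*(HOP+bx*d),z],psi,tilt)
E
python3 - <<'E'
from h import *
import pickle
D=pickle.load(open('D.pkl','rb'))
P=plane(D['t1'],[(360,206.7),(433.3,212.7)],.028);e=P[1]-P[0];print('wall yaw',np.degrees(np.arctan2(e[1],e[0])),P)
for psi in (BY,BY-.4,BY-pi/2):
  for bx,z,t in((-.03,.24,0),(-.03,.165,.4),(-.03,.16,.8),(-.03,.165,1.0)):
    p,o=pourpose(bx,z,psi,t); print(psi,t,p,r.ik(p,o))
E
```

```text
wall yaw -2.472587403661565 [[0.506  0.3329 0.028 ]
 [0.5829 0.3296 0.028 ]]
0.19 0 [0.4444 0.1408 0.285 ] [ 0.1483  0.1224 -0.2334  1.215   0.      1.5291]
0.19 0.4 [0.4711 0.1459 0.2543] [ 0.159   0.5463  0.2016  1.6259 -0.0121  1.5422]
0.19 0.8 [0.5127 0.1539 0.2796] None
0.19 1.0 [0.5371 0.1586 0.2928] None
-0.21000000000000002 0 [0.445  0.2016 0.285 ] [ 0.2742  0.1657 -0.182   1.2231  0.      2.055 ]
-0.21000000000000002 0.4 [0.4716 0.1959 0.2543] [0.1556 0.5393 0.1926 1.6002 0.1397 1.9098]
-0.21000000000000002 0.8 [0.513  0.1871 0.2796] None
-0.21000000000000002 1.0 [0.5373 0.1819 0.2928] None
-1.3807963267948966 0 [0.5657 0.3199 0.285 ] [ 0.4012  0.4898  0.2751  1.356   0.     -2.9304]
-1.3807963267948966 0.4 [0.5708 0.2932 0.2543] [0.15   0.4428 0.058  1.2029 0.3997 3.0982]
-1.3807963267948966 0.8 [0.5788 0.2516 0.2796] [-0.095   0.5433  0.0806  1.3899  0.7593  2.7435]
-1.3807963267948966 1.0 [0.5835 0.2272 0.2928] [-0.1953  0.6552  0.1441  1.5893  0.8943  2.4977]
```

A pour heading along box −y is reachable, so I'll grasp with the half-turned tool to keep joint 6 away from its limit.

```bash
sed -i "s#T0=.*#T0=Ro.from_euler('xyz',[pi,0,-pi/2])#" h.py
python3 - <<'E'
from h import *
TY=-.06; g=np.array([.4645,.378]); o=[pi,0,TY-pi/2]
psi=BY-pi/2
print(r.ik([*g,.045],o))
r.set_gripper(.055,90)
r.move_to([*g,.13],o); r.move_l([*g,.046],rate=.1)
f0=np.array(r.read_ft_force())
r.set_gripper(0,90); print('open',r.read_opening(),r.read_grasp_force(),r.read_ft_force())
r.move_l([*g,.285],rate=.15); print('F',np.array(r.read_ft_force())-f0,r.read_time())
q=r.ik(*pourpose(-.03,.24,psi,0)); print(q)
im=r.read_camera('scene'); cv2.imwrite('pics/s1.png',im)
print(r.read_joint_positions(),r.read_time())
E
```

```text
[ 0.5599  0.5522 -0.2592  0.7594  0.     -0.9509]
open 0.010106942226683126 88.27169895172119 [-2.1072 -0.6194  6.0618]
F [ 0.5682  0.4595 -5.263 ] 12.15
[0.4012 0.4898 0.2751 1.356  0.     0.2112]
[ 0.5599  0.3837  0.1094  1.2982 -0.     -0.9509] 12.2
```

Run:
```python
from h import *
psi=BY-pi/2
p,o=pourpose(-.03,.235,psi,0); r.move_l(p,o,rate=.15); print(r.read_time(),r.read_ft_force())
for z,t,v in((.175,.35,.12),(.16,.62,.08),(.165,.85,.1)):
    p,o=pourpose(-.03,z,psi,t); r.move_l(p,o,rate=v); print(t,r.read_time(),r.read_ft_force(),r.read_joint_positions())
r.sleep(.5); print(r.read_ft_force())
A=r.read_camera('scene'); B=r.read_camera('top')
f=lambda i,x,y,w,h,k:cv2.resize(i[y:y+h,x:x+w],(w*k,h*k),interpolation=cv2.INTER_CUBIC)
cv2.imwrite('pics/p1.png',np.hstack([f(A,200,150,200,250,2),f(B,180,125,200,250,2)]))
```

```text
13.6667 [-0.0851  0.3945 -4.5554]
0.35 14.1667 [ 0.4112 -0.0772 -5.0252] [ 0.1808  0.4386  0.0794  1.215   0.3492 -0.008 ]
0.62 14.6583 [-0.8469  1.3847 -3.7103] [ 0.0112  0.4772  0.0545  1.2737  0.6075 -0.2194]
0.85 15.1333 [-0.2843  0.5358 -1.6114] [-0.1195  0.5641  0.1014  1.4402  0.7962 -0.4525]
[ 0.0524  0.5616 -1.8918]
```

View pics/p1.png

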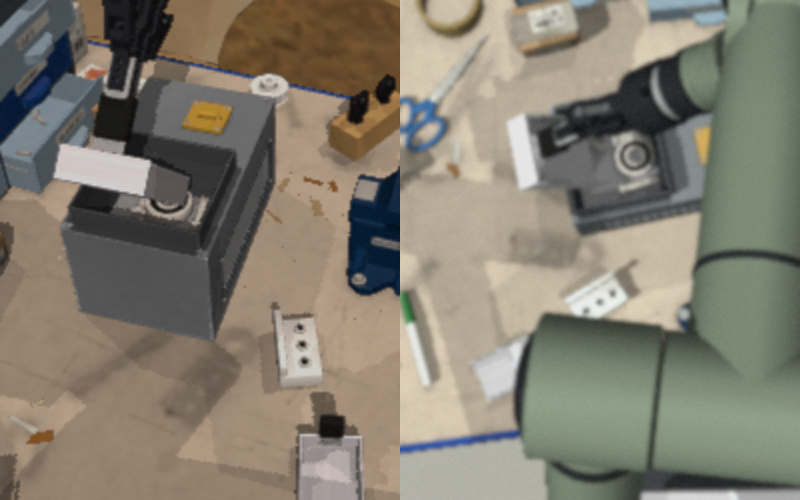

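The bearing and bolts are in the hopper (scene crop (170,205), top crop (632,155)). The force dropped by 2.7 N, which is 0.27 kg, so the tray is empty. I'll set it back, then take an oblique view of the key heads.

Run:
```python
from h import *
psi=BY-pi/2; TY=-.06; g=np.array([.4645,.378]); o=[pi,0,TY-pi/2]
p,oo=pourpose(-.04,.235,psi,0.2); r.move_l(p,oo,rate=.25)
p,oo=pourpose(-.10,.22,psi,0); r.move_l(p,oo,rate=.25)
r.move_to([*g,.12],o); r.move_l([*g,.056],rate=.15)
print('touch',r.move_l([*g,.040],rate=.03,until_force=3),r.read_eef_pos(),r.read_ft_force())
r.set_gripper(.055); r.move_l([*g,.15],rate=.2); print(r.read_time())
d=np.array([.957,-.29,0]); a=.6
z=np.array([*(d[:2]*np.sin(a)),-np.cos(a)]); x=-np.cos(a)*d+[0,0,-np.sin(a)]
O=Ro.from_matrix(np.c_[x,np.cross(z,x),z]).as_euler('xyz')
P=np.array([.483,-.174,.22])-.13*d*[1,1,0]
print(r.ik(P,O)); r.set_gripper(.035)
r.move_to([.50,.2,.27],[pi,0,3.0]) 
c=cam('wrist'); r.move_to(P,O); c=cam('wrist'); W=r.read_camera('wrist'); cv2.imwrite('pics/k.png',W)
import pickle; pickle.dump(c,open('k.pkl','wb'))
print(r.read_time(),r.read_joint_positions(),[proj(c,X) for X in([.4912,-.1482,.062],[.4751,-.2014,.062])])
S=r.read_camera('scene');T=r.read_camera('top'); cv2.imwrite('pics/s2.png',S); cv2.imwrite('pics/t2.png',T)
u,v=np.mean([proj(c,X) for X in([.4912,-.1482,.062],[.4751,-.2014,.062])],0).astype(int)
f=lambda i,x,y,w,h,k:cv2.resize(i[y:y+h,x:x+w],(w*k,h*k),interpolation=cv2.INTER_CUBIC)
cv2.imwrite('pics/p2.png',np.hstack([f(W,max(u-50,0),max(v-50,0),100,100,4),f(S,200,225,133,133,3)[:400]]))
```

```text
touch True [0.4653 0.3786 0.0469] [ 0.0286 -0.9531  5.6667]
20.3167
[-0.819  -0.5215 -1.0728  0.4849  0.2868 -0.4457]
23.3083 [-0.8173 -0.5201 -1.0704  0.4851  0.2869 -0.4456] [array([350.2262, 222.9687]), array([297.108 , 222.9773])]Traceback (most recent call last):
  File "<stdin>", line 20, in <module>
    return _nx.concatenate(arrs, 1, dtype=dtype, casting=casting)
           ~~~~~~~~~~~~~~~^^^^^^^^^^^^^^^^^^^^^^^^^^^^^^^^^^^^^^^
ValueError: all the input array dimensions except for the concatenation axis must match exactly, but along dimension 0, the array at index 0 has size 400 and the array at index 1 has size 399
```

Run:
```python
import cv2,numpy as np
W=cv2.imread('pics/k.png');S=cv2.imread('pics/s2.png')
f=lambda i,x,y,w,h,k:cv2.resize(i[y:y+h,x:x+w],(w*k,h*k),interpolation=cv2.INTER_CUBIC)
cv2.imwrite('pics/p2.png',np.hstack([f(W,273,173,100,100,4),f(S,180,260,200,200,2)]))
```

View pics/p2.png

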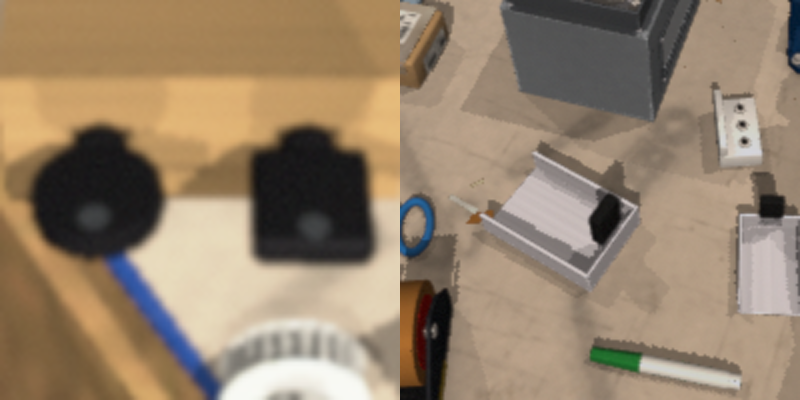

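In the upside-down oblique view the square head is on the right at pixel (351,224). It matches key A, which projects to (350,223). The tray stands upright and empty on the bench. Now pick key A.

Run:
```python
from h import *
import pickle
D=pickle.load(open('D.pkl','rb')); k=pickle.load(open('k.pkl','rb'))
print(tri((D['b1'],(356.,148)),(D['b2'],(321,246.5)),(k,(351,224))))
H=(plane(D['l1'],(339.4,247.8),.145)+plane(D['l2'],(255.1,258.9),.145))[0]/2; print('hole',H)
K=[.4915,-.1478]; Y=1.286; o=[pi,0,Y]
r.set_gripper(.035,100)
r.move_to([*K,.15],o); 
print('hit',r.move_l([*K,.048],rate=.12,until_force=6),r.read_eef_pos())
f0=np.array(r.read_ft_force()); r.set_gripper(0,100); print(r.read_opening(),r.read_grasp_force(),np.array(r.read_ft_force())-f0,r.read_ft_torque())
print('snag',r.move_l([*K,.10],rate=.08,until_force=15),np.array(r.read_ft_force())-f0,r.read_time())
r.move_l([*K,.25],rate=.25)
L=[H[0],H[1]]
r.move_to([*L,.235],[pi,0,BY+pi]); r.sleep(.2)
print(r.read_eef_pos(),r.read_joint_positions(),r.read_ft_force(),r.read_time())
c=cam('wrist'); W=r.read_camera('wrist'); cv2.imwrite('pics/k2.png',W); S=r.read_camera('scene')
u,v=proj(c,[*L,.2]).astype(int); print(u,v)
f=lambda i,x,y,w,h,k:cv2.resize(i[y:y+h,x:x+w],(w*k,h*k),interpolation=cv2.INTER_CUBIC)
x0=int(np.clip(u-66,0,507)); y0=int(np.clip(v-66,0,347))
cv2.imwrite('pics/p3.png',np.hstack([f(W,x0,y0,133,133,3),f(S,240,120,133,133,3)])); print(x0,y0)
```

```text
(array([ 0.4912, -0.148 ,  0.0638]), [0.0004018259542550966, 0.0007384634817095085, 0.000548734702907597])
hole [0.6046 0.0393 0.145 ]
hit False [ 0.492  -0.1481  0.0487]
5.135626174763836e-05 4.35244966938626 [-3.1249  1.5056  7.7773] [ 0.1899  0.5714 -0.056 ]
snag False [-0.9955 -0.9946  0.1762] 27.4917
[0.6046 0.0388 0.2351] [-0.0577  0.4121  0.0292  1.1878 -0.0001 -0.2467] [-0.2553  0.5871  0.4002] 29.9167
324 255
258 189
```

View pics/p3.png

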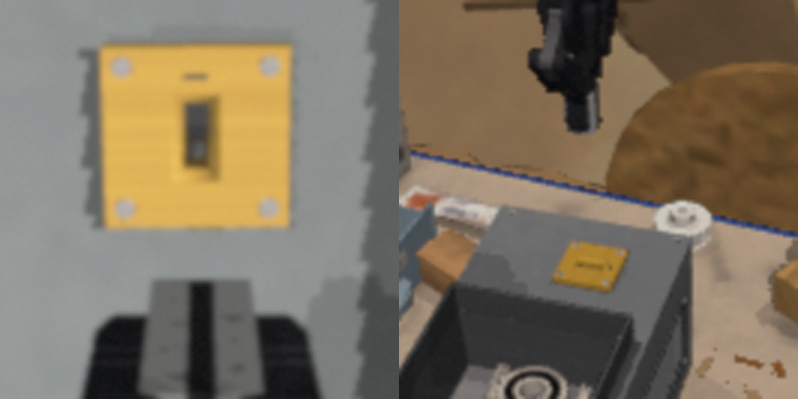

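The lock hole is at (199,133) in the crop, but the fingers, at the bottom edge, hold nothing: the opening is 0 and no blade shows. I'll check numerically where the key is now.

Run:
```python
from h import *
import pickle
D=pickle.load(open('D.pkl','rb')); k=pickle.load(open('k.pkl','rb'))
S=r.read_camera('scene'); cv2.imwrite('pics/s3.png',S); T=r.read_camera('top'); cv2.imwrite('pics/t3.png',T)
A=cv2.imread('pics/s2.png')
def blob(im,box,v=60,amin=25):
    x,y,w,h=box; m=np.zeros((480,640),np.uint8); m[y:y+h,x:x+w]=cv2.inRange(im,(0,0,0),(v,v,v))[y:y+h,x:x+w]
    return [(np.round(cv2.minAreaRect(c)[0],1),cv2.boundingRect(c),cv2.contourArea(c)) for c in cv2.findContours(m,0,2)[0] if cv2.contourArea(c)>amin]
print('scene0',blob(cv2.imread('pics/scene0.png'),(355,175,60,55))); print('now',blob(S,(355,175,60,55)))
print('k2',blob(cv2.imread('pics/k2.png'),(30,100,200,130)), 'l2',blob(cv2.imread('pics/w_l2.png'),(40,140,160,60)))
c=cam('wrist'); 
for X in([.4912,-.148,.082],[.4751,-.2014,.082],[.4912,-.148,.04]): print('expect k2',proj(c,X),'scene',proj(cam('scene'),X))
print(r.read_opening(),r.read_grasp_force())
d=cv2.absdiff(S,cv2.imread('pics/scene0.png')).max(2); d[:, 520:]=0; m=cv2.morphologyEx((d>50).astype(np.uint8),cv2.MORPH_OPEN,np.ones((3,3)))
for q in cv2.findContours(m,0,2)[0]:
    if cv2.contourArea(q)>25: print(cv2.boundingRect(q),end=' ')
```

```text
scene0 [(array([378.5, 203. ]), (374, 195, 10, 17), 103.5), (array([392. , 193.7]), (387, 187, 11, 15), 83.5)]
now [(array([378.6, 202.8]), (374, 195, 11, 17), 102.5), (array([392.2, 193.7]), (387, 187, 11, 15), 85.0)]
k2 [] l2 [(array([ 96., 163.]), (79, 157, 35, 12), 273.5), (array([ 62.5, 158.5]), (49, 154, 28, 10), 194.0)]
expect k2 [150.8079  66.0567] scene [379.8268 196.6804]
expect k2 [108.8474  49.0237] scene [393.4019 186.9074]
expect k2 [168.0687  72.9299] scene [378.7102 209.2692]
3.9395829004908724e-05 0.0
(236, 353, 21, 18) (495, 275, 23, 39) (412, 207, 25, 33) (278, 101, 40, 63) (470, 91, 50, 159) (514, 62, 6, 20) (275, 59, 42, 38) (275, 48, 12, 13) (256, 0, 70, 60)
```

The key is still in its slot, so the fingers closed without holding it. I'll return, open wider, record a picture at the straddle, and close in steps while reading opening and force.

Run:
```python
from h import *
K=[.4912,-.148]; o=[pi,0,1.286]
r.set_gripper(.045,60); print(r.read_opening())
r.move_to([*K,.15],o); r.move_l([*K,.110],rate=.15)
W=r.read_camera('wrist'); c=cam('wrist'); cv2.imwrite('pics/g0.png',W); print('exp',proj(c,[*K,.082]),proj(c,[.4751,-.2014,.082]))
print('hit',r.move_l([*K,.047],rate=.12,until_force=6),r.read_eef_pos(),r.read_opening())
W2=r.read_camera('wrist'); c2=cam('wrist'); cv2.imwrite('pics/g1.png',W2); print('exp',proj(c2,[*K,.082]),proj(c2,[*K,.04]),'tcp',proj(c2,r.read_eef_pos()))
f0=np.array(r.read_ft_force())
for w in(.02,.012,.008): r.set_gripper(w,60); print(w,r.read_opening(),r.read_grasp_force(),np.array(r.read_ft_force())-f0)
print(r.read_time())
f=lambda i:cv2.resize(i[120:440,130:530],(400,320))
cv2.imwrite('pics/g.png',np.hstack([f(W),f(W2)]))
```

```text
0.04483767520646835
exp [323.9982 259.7798] [323.418  343.5416]
hit False [ 0.4918 -0.1483  0.0477] 0.04507016395205944
exp [322.8727 305.3919] [323.1077 271.3732] tcp [324.9528 276.9907]
0.02 0.01995911966588679 0.0 [-1.2588 -0.7711  0.1401]
0.012 0.011954544049288923 0.0 [-0.2535 -0.4206  1.0937]
0.008 0.008208943501153147 23.48243041288697 [-0.4702 -0.3448  2.1797]
34.1167
```

View pics/g.png

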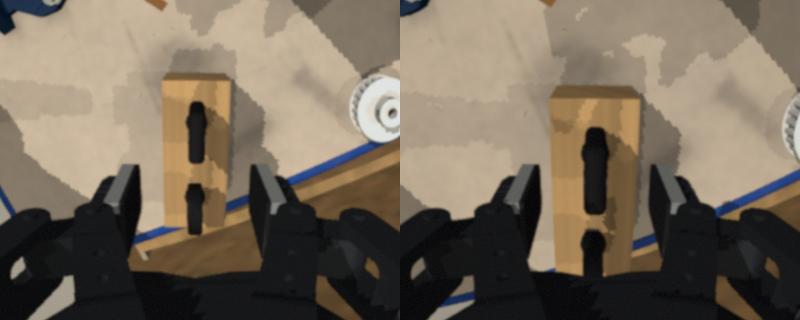

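In the right half the fingers straddle the square key correctly (key at (595,170), fingers either side). It is now held with 23 N at an opening of 8 mm. I'll tighten gently in steps and lift.

Run:
```python
from h import *
for w in(.006,.004):
    r.set_gripper(w,60); op,g=r.read_opening(),r.read_grasp_force(); print(w,op,g,r.read_ft_force(),r.read_time())
    if g>45: break
K=r.read_eef_pos()[:2]
print('snag',r.move_l([*K,.105],rate=.08,until_force=15),r.read_opening(),r.read_grasp_force(),r.read_ft_force(),r.read_time())
S=r.read_camera('scene'); cv2.imwrite('pics/s4.png',S)
m=cv2.inRange(S,(0,0,0),(60,60,60))
print('scene dark px at the slot A/B now:',(m[195:212,374:385]>0).sum(),(m[187:202,387:398]>0).sum())
```

```text
0.006 0.007066619677284499 46.73663302324712 [0.1319 0.8012 1.0065] 34.3333
snag False 0.006842522385196256 46.43438662402332 [ 0.4392 -0.6408 -0.5186] 35.2083
scene dark px at the slot A/B now: 0 101
```

The key is out of the block (46 N grip, opening 6.8 mm). I'll refine the hole position from the k2 picture before inserting.

Run:
```python
from h import *
import pickle
D=pickle.load(open('D.pkl','rb'))
c=cam('wrist'); T=np.eye(4); T[:3,:3]=rot([pi,0,BY+pi]); T[:3,3]=[.6046,.0388,.2351]; c['T']=T@r.camera_info('wrist')['hand_eye']
im=cv2.imread('pics/k2.png'); h=cv2.cvtColor(im,cv2.COLOR_BGR2HSV); m=cv2.inRange(h,(18,120,100),(32,255,255))
m[:190]=0;m[300:]=0;m[:,:270]=0;m[:,380:]=0
cnt=max(cv2.findContours(m,0,2)[0],key=cv2.contourArea); q=cv2.boxPoints(cv2.minAreaRect(cnt))
P=plane(c,q,.145); e=np.diff(np.vstack([P,P[:1]]),axis=0)
print('plate',P.mean(0),np.linalg.norm(e,axis=1),np.degrees(np.arctan2(e[:,1],e[:,0])))
p2=q.mean(0); print(p2)
print('chamfer',plane(c,(324.3,235.5),.145),'dark',plane(c,(324.3,233.3),.145))
print('tri plate',tri((D['l1'],(338.5,248.6)),(D['l2'],(254.4,260)),(c,p2)))
S=cam('scene');t=cam('top'); print('tri4',tri((t,(337,197)),(S,(304,208)),(c,p2)))
for n,p in(('l1',(338.5,248.6)),('l2',(254.4,260))): print(n,plane(D[n],p,.145))
```

```text
plate [0.6055 0.0376 0.145 ] [0.0449 0.0457 0.0468 0.0457] [ 100.7883   11.9296  -79.1819 -170.4487]
[323. 234.]
chamfer [[0.606  0.0386 0.145 ]] dark [[0.6044 0.0383 0.145 ]]
tri plate (array([0.6068, 0.0378, 0.1395]), [0.00014419206667152894, 0.00019144524550857294, 0.00033116760967579894])
tri4 (array([0.6054, 0.0378, 0.1414]), [0.0013271689008117777, 0.0008233096087072978, 0.0005763915595196939])
l1 [[0.6053 0.0378 0.145 ]]
l2 [[0.6054 0.0392 0.145 ]]
```

```bash
cat >> h.py <<'E'
HOLE=np.array([.6055,.0383]); BXD=np.array([np.cos(.188),np.sin(.188)]); BYD=np.array([-BXD[1],BXD[0]])
LO=[pi,0,.188+pi]
E
python3 - <<'E'
from h import *
K=r.read_eef_pos()[:2]
r.move_l([*K,.23],rate=.3)
r.move_to([*HOLE,.215],LO); r.move_l([*HOLE,.192],rate=.1); r.sleep(.1)
f0=np.array(r.read_ft_force()); print(r.read_time(),r.read_grasp_force(),r.read_opening())
print(r.move_l([*HOLE,.171],rate=.06,until_force=7),r.read_eef_pos(),np.array(r.read_ft_force())-f0,r.read_ft_torque(),r.read_time())
E
```

```text
37.7833 46.447749976068735 0.006865231619548672
False [0.605  0.0383 0.1704] [-1.0393 -0.2267 -0.9143] [-0.0724  0.0352 -0.036 ] 38.2833
```

It entered the slot cleanly, so now I wiggle it down.

Run:
```python
from h import *
f0=np.array(r.read_ft_force()); z=.1705; s=1
t0=r.read_time()
for i in range(26):
    z-=.0010; s=-s
    p=HOLE+BXD*s*.0018
    r.move_l([*p,z],rate=.03)
    f=np.array(r.read_ft_force())-f0; e=r.read_eef_pos()
    print(i,round(z,4),e[2].round(4),f.round(1),round(r.read_time()-t0,2))
    if abs(f[2])>30: break
    if z<.153 and f[2]>12: break
print(r.read_opening(),r.read_grasp_force())
```

```text
0 0.1695 0.1696 [-0.5 -0.4  0.4] 0.25
1 0.1685 0.1688 [-0.   0.2  1.7] 0.53
2 0.1675 0.1673 [ 0.8 -0.9  1. ] 0.8
3 0.1665 0.1678 [-0.4 -0.1  8.8] 1.08
4 0.1655 0.1674 [ 0.7 -0.3  7.4] 1.35
5 0.1645 0.167 [-1.2 -1.4 12.7] 1.62
6 0.1635 0.1666 [-0.2 -1.3 13. ] 1.9
7 0.1625 0.1665 [-2.5 -1.1 18.1] 2.18
8 0.1615 0.1662 [-0.9 -1.  20.5] 2.45
9 0.1605 0.1661 [-3.6 -0.6 26. ] 2.73
10 0.1595 0.1659 [-2.  -0.3 27.4] 3.0
11 0.1585 0.1658 [-3.3 -0.7 31.9] 3.28
0.006749137254123438 51.22684059664607
```

Pushing has built up to 32 N without much lateral force, so it's jamming. I'll back off to about 7 N and wiggle with a larger amplitude, regulating z on the force.

Run:
```python
from h import *
off=np.array(r.read_ft_force()); print(off)
z=.1645; s=1; t0=r.read_time(); r.move_l([*HOLE,z],rate=.05)
bz=-.6
for i in range(22):
    s=-s; p=HOLE+BXD*s*.0026
    r.move_l([*p,z],rate=.04)
    f=np.array(r.read_ft_force()); e=np.array(r.read_eef_pos()); d=e[:2]-HOLE
    print(i,round(z,4),e[2].round(4),'x',round(d@BXD*1e3,2),'fx',round(f[:2]@BXD,1),'fz',f[2].round(1),round(r.read_time()-t0,2))
    if e[2]<.1545: break
    z=e[2]-(.0018 if f[2]<12 else .001)
print(r.read_opening(),r.read_grasp_force(),r.read_ft_torque())
```

```text
[-3.6807 -0.7082 30.845 ]
0 0.1645 0.1643 x -2.5 fx -0.1 fz 0.0 0.52
1 0.1625 0.1614 x 1.88 fx -0.6 fz -1.2 0.82
2 0.1596 0.1609 x -1.26 fx 0.0 fz 5.8 1.12
3 0.1591 0.1606 x 3.42 fx -2.5 fz 7.3 1.4
4 0.1588 0.1607 x -0.94 fx -0.6 fz 7.3 1.68
5 0.1589 0.1605 x 3.57 fx -1.6 fz 8.6 1.97
6 0.1587 0.1608 x -0.85 fx 0.1 fz 8.2 2.25
7 0.159 0.1606 x 3.54 fx -1.1 fz 8.8 2.53
8 0.1588 0.1608 x -0.92 fx 0.1 fz 8.0 2.82
9 0.159 0.1606 x 3.52 fx -2.4 fz 8.2 3.1
10 0.1588 0.1608 x -0.89 fx -0.5 fz 7.8 3.38
11 0.159 0.1606 x 3.54 fx -2.4 fz 7.8 3.67
12 0.1588 0.1608 x -0.9 fx -0.1 fz 8.6 3.95
13 0.159 0.1605 x 3.54 fx -2.7 fz 7.9 4.23
14 0.1587 0.1608 x -0.87 fx 0.4 fz 8.3 4.52
15 0.159 0.1605 x 3.52 fx -2.8 fz 8.7 4.8
16 0.1587 0.1608 x -0.84 fx -0.7 fz 8.7 5.08
17 0.159 0.1605 x 3.55 fx -2.3 fz 8.3 5.37
18 0.1587 0.1608 x -0.83 fx -0.2 fz 8.3 5.65
19 0.159 0.1606 x 3.56 fx -2.1 fz 8.0 5.93
20 0.1588 0.1608 x -0.91 fx 0.2 fz 8.4 6.22
21 0.159 0.1606 x 3.52 fx -1.0 fz 8.5 6.5
0.006818783106342843 47.56309716962278 [-0.2413  0.5379  0.0247]
```

Wafer 0 gave way after an unloaded move to −x, lowering and moving back to +x. Wafer 1 is at the −x end, so I'll mirror that: unload, move to +x, lower, then shove −x.

Run:
```python
from h import *
t0=r.read_time()
def go(x,z,v=.04):
    r.move_l([*(HOLE+BXD*x),z],rate=v)
    f=np.array(r.read_ft_force()); e=np.array(r.read_eef_pos()); d=e[:2]-HOLE
    print('cmd',round(x*1e3,1),round(z,4),'is',round(d@BXD*1e3,2),e[2].round(4),'fx',round(f[:2]@BXD,1),'fz',f[2].round(1),round(r.read_time()-t0,2)); return e[2],f
go(.003,.1625)
for a in (.003,.004,.005):
    e,f=go(a,.1625); e,f=go(a,e-.005)
    if e<.158: break
    e,f=go(-.002,e-.001)
    if e<.158: break
z=e-.001
if e<.158:
  for s in(-1,1,-1,1,-1,1):
    e,f=go(s*.0025,z); z=max(e-.002,.151)
    if e<.1535: break
```

```text
cmd 3.0 0.1625 is 2.64 0.1625 fx -1.3 fz 1.2 0.25
cmd 3.0 0.1625 is 2.7 0.1622 fx -2.4 fz 1.2 0.5
cmd 3.0 0.1572 is 5.07 0.1596 fx -2.1 fz 10.7 0.78
cmd -2.0 0.1586 is -0.22 0.1601 fx -0.4 fz 7.6 1.07
cmd 4.0 0.1625 is 3.81 0.1621 fx -2.5 fz 1.5 1.39
cmd 4.0 0.1571 is 5.68 0.159 fx -1.2 fz 8.6 1.67
cmd -2.0 0.158 is -0.11 0.1594 fx -0.5 fz 7.2 1.97
cmd 5.0 0.1625 is 4.76 0.1621 fx -2.2 fz -0.4 2.33
cmd 5.0 0.1571 is 6.12 0.1583 fx -2.3 fz 6.7 2.62
cmd -2.0 0.1573 is -1.37 0.1576 fx 0.7 fz 3.6 2.94
cmd -2.5 0.1566 is -1.38 0.1572 fx 1.2 fz 4.6 3.19
cmd 2.5 0.1552 is 2.12 0.1548 fx -0.0 fz 2.1 3.47
cmd -2.5 0.1528 is -2.59 0.1524 fx 2.2 fz -0.8 3.77
```

The TCP is at 0.1524, which is the home height. I'll check the seating with a light press at centre, then turn clockwise with a torque guard.

Run:
```python
from h import *
t0=r.read_time(); print(t0)
r.move_l([*HOLE,.1525],rate=.04); print(r.read_eef_pos(),r.read_ft_force())
r.move_l([*HOLE,.1500],rate=.04); print('press',r.read_eef_pos(),r.read_ft_force(),r.read_ft_torque())
z=.1505
for a in(.2,.4,.7,1.0,1.3,1.5,1.65):
    r.move_to([*HOLE,z],[pi,0,LO[2]-a])
    T=np.array(r.read_ft_torque()); f=np.array(r.read_ft_force()); y=(LO[2]-r.read_ee_rot()[2]+pi)%(2*pi)-pi
    print(a,'yaw',round(y,3),'T',T,'f',f,'z',r.read_eef_pos()[2],'grip',r.read_opening(),r.read_grasp_force(),round(r.read_time()-t0,2))
    if abs(T[2])>.45 or np.linalg.norm(f)>30: print('stop'); break
```

```text
51.825
[0.6053 0.0383 0.1522] [ 1.6466 -0.9961 -0.3692]
press [0.6062 0.0383 0.1519] [-1.8197 -1.0588 11.7773] [-0.1419  0.3506 -0.0071]
0.2 yaw 0.2 T [-0.2321  0.0727  0.0346] f [-0.2796 -0.9462  7.9326] z 0.1519736594404299 grip 0.007281667547384988 48.11931104399264 0.81
0.4 yaw 0.4 T [-0.245  -0.0189  0.105 ] f [ 0.3044 -0.9336  7.0612] z 0.15199332282957762 grip 0.00724034141284141 48.35941941244528 1.12
0.7 yaw 0.7 T [-0.2515 -0.003   0.1472] f [-0.3116 -0.5659  7.4698] z 0.15196369659211736 grip 0.006946734698608998 48.46987115917727 1.51
1.0 yaw 1.0 T [-0.2755  0.0146  0.1586] f [ 0.1925 -0.8576  7.278 ] z 0.15196407072302356 grip 0.006898304218132827 48.48853088216856 1.9
1.3 yaw 1.3 T [-0.2014 -0.0479  0.1467] f [-0.4643 -0.9423  8.1343] z 0.15197501450180007 grip 0.006877608862548947 48.60359885729849 2.29
1.5 yaw 1.5 T [-0.1756 -0.0505  0.1796] f [-0.4199 -0.261   7.6001] z 0.1519541587370292 grip 0.007131559625778535 48.548666909337044 2.6
1.65 yaw 1.65 T [-0.1902  0.065   0.1106] f [-0.3011 -0.8212  7.08  ] z 0.15195885909356371 grip 0.007117893861368327 48.30399282742292 2.87
```

The key is solidly home and turning against the spring. I'll continue to the stop and check that the hopper is empty.

Run:
```python
from h import *
for a in(1.72,1.79,1.86,1.93,2.0):
    r.move_to([*HOLE,.1505],[pi,0,LO[2]-a]); T=r.read_ft_torque()[2]
    print(a,T,r.read_ft_force(),r.read_joint_positions()[5],r.read_grasp_force(),r.read_time())
    if abs(T)>.3: break
S=r.read_camera('scene'); cv2.imwrite('pics/s5.png',S); s2=cv2.imread('pics/s2.png'); s0=cv2.imread('pics/scene0.png')
c=cam('scene')
def reg(zz): 
    P=[[*(HOP+BXD*x+BYD*y),zz] for x,y in((-.055,-.048),(.055,-.048),(.055,.048),(-.055,.048))]
    return np.array([proj(c,p) for p in P]).astype(int)
m=cv2.fillConvexPoly(np.zeros((480,640),np.uint8),reg(.095),1)
for n,i in(('before pour',s0),('after pour',s2),('now',S)):
    g=cv2.cvtColor(i,cv2.COLOR_BGR2GRAY)[m>0]; print(n,g.mean(),g.std(),np.percentile(g,[5,50,95]))
m2=np.zeros_like(m); P=[[*(HOP+BXD*-.095+BYD*y),zz] for y,zz in((-.05,.005),(.05,.005),(.05,.05),(-.05,.05))]
cv2.fillConvexPoly(m2,np.array([proj(c,p) for p in P]).astype(int),1)
d=cv2.absdiff(S,s2).max(2); k=cv2.morphologyEx(((d>40)*255).astype(np.uint8),cv2.MORPH_OPEN,np.ones((3,3)))
print([cv2.boundingRect(q) for q in cv2.findContours(k,0,2)[0] if cv2.contourArea(q)>20], reg(.095).tolist())
```

```text
1.72 0.05914794685705946 [ 0.6799 -0.4626  7.5833] 1.47349464926448 48.14093499997398 54.9417
1.79 0.1339732878932187 [-0.4835 -0.8299  7.1646] 1.5434045276006632 48.3135471213609 55.1917
1.86 0.26638542497821 [ 0.0567 -0.4965  7.8686] 1.612983608595471 48.992260289378464 55.4417
1.93 0.4830216457432881 [ 0.6146 -0.1274  7.0662] 1.6825368451511729 49.96549372561276 55.6917
before pour 79.06283343212804 28.87322143814027 [ 47.  80. 133.]
after pour 81.36633076467102 35.27801016130275 [ 39.  72. 154.]
now 58.12744516893895 16.887149393389755 [35.3 51.  83. ]
[(564, 298, 76, 65), (631, 276, 9, 6), (593, 275, 17, 8), (282, 246, 8, 7), (257, 242, 46, 21), (416, 219, 19, 33), (420, 209, 8, 9), (479, 198, 141, 117), (370, 195, 15, 17), (438, 148, 25, 20), (275, 103, 53, 107), (598, 102, 36, 11), (593, 90, 7, 5), (459, 90, 85, 66), (531, 86, 7, 8), (519, 75, 9, 8), (528, 54, 11, 32), (545, 0, 95, 240), (524, 0, 46, 49), (312, 0, 15, 9), (254, 0, 73, 96)] [[310, 250], [264, 241], [248, 271], [296, 282]]
```

The torque rose to 0.48 N m at the stop, and the hopper region went dark. Last I check that no bright parts are left in the hopper and that the hold is steady, then hand in.

Run:
```python
from h import *
r.sleep(1.0); S=r.read_camera('scene'); c=cam('scene')
P=[[*(HOP+BXD*x+BYD*y),.16] for x,y in((-.06,-.054),(.06,-.054),(.06,.054),(-.06,.054))]
m=cv2.erode(cv2.fillConvexPoly(np.zeros((480,640),np.uint8),np.array([proj(c,p) for p in P]).astype(int),1),np.ones((3,3)))
for n,i in(('s2',cv2.imread('pics/s2.png')),('now',S)):
    g=cv2.cvtColor(i,cv2.COLOR_BGR2GRAY); k=((g>115)&(m>0)).astype(np.uint8)
    print(n,k.sum(),[(cv2.boundingRect(q),cv2.contourArea(q)) for q in cv2.findContours(k,0,2)[0]][:12])
print(cv2.boundingRect(m),r.read_ft_torque(),r.read_ft_force(),r.read_grasp_force(),r.read_time())
y0,x0=232,240; print(cv2.resize(cv2.cvtColor(S,cv2.COLOR_BGR2GRAY)[228:290,240:320],(27,21),interpolation=cv2.INTER_AREA))
```

```text
s2 335 [((294, 248, 8, 13), 5.0), ((278, 246, 13, 9), 69.5), ((259, 242, 37, 18), 177.0)]
now 0 []
(242, 218, 69, 45) [-0.2373  0.0227  0.3863] [-0.5714 -0.8249  8.6183] 49.968593157827854 56.7917
[[138 143 124  42  28  30  33  49  52  52  52  52  52  52  52  51  51  50
   49  48  48  48  48  48  48  50  78]
 [149 146  70  29  29  31  33  47  52  52  52  52  52  52  52  52  52  52
   52  52  52  50  49  49  56  42  76]
 [154 113  35  29  32  32  32  44  53  53  53  53  53  53  52  52  52  52
   52  52  53  52  52  51  53  35  59]
 [141  54  28  32  36  33  31  40  52  52  52  52  53  53  53  53  53  53
   53  53  52  52  52  52  43  42  70]
 [ 93  31  28  35  37  35  32  38  60  60  54  53  52  52  52  52  52  53
   53  53  53  53  53  55  36  53  81]
 [ 42  29  30  35  37  37  32  34  51  54  64  71  72  64  61  55  53  53
   52  53  52  52  51  47  40  66  78]
 [ 29  29  31  35  37  37  33  39  49  49  63  81  81  81  82  81  77  74
   67  65  57  54  53  37  49  79  64]
 [ 29  30  32  35  38  37  37  46  49  52  75  81  80  81  81  82  81  81
   82  83  83  72  50  37  60  78  57]
[... 770 characters left out ...]
  81  58  56  69  77]
 [ 82  82  82  81  81  80  81  80  80  80  78  74  69  62  55  52  51  49
   48  51  57  73  71  58  59  76  77]
 [ 82  82  82  82  81  81  81  81  81  81  80  81  82  82  82  78  72  64
   60  66  90  85  59  55  63  77  74]
 [ 82  82  82  81  82  82  81  81  81  80  80  81  81  81  81  81  82  82
   85  85  92  85  58  62  79  78  63]
 [ 83  83  83  81  81  82  81  82  82  81  80  81  82  82  81  81  81  82
   83  84  85  77  57  52  74  77  55]
 [ 83  83  83  83  82  82  82  82  81  82  81  81  81  81  81  81  82  82
   83  83  84  78  55  51  72  73  58]
 [ 84  84  84  83  83  83  82  81  81  81  81  81  82  82  82  81  82  82
   82  82  83  80  56  52  73  65  76]]
```

No bright part remains in the hopper, and the hold is steady at 0.39 N m at the stop. Handing in.

```bash
python3 -c "
from workcell import r
print(r.read_time(), r.finish_job())"
```

```text
the job is handed in; nothing more can be done
56.7917 None
```

I handed the job in at 56.8 s. The parts are out of the hopper by the scene camera (I did not look inside the box), the empty tray is upright on the bench, and the square-headed key is fully home and held against its clockwise stop. The first grasp of that key missed and was redone.

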